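# Register a plaque blank on the carving board and lock it with the cam

## Task

Get the tongue-shaped wooden blank ready for carving: without picking it up, push it gently over the carving board with the fingertips until its long straight side lies against the long fence and its square end is hard up against the short end stop. Then swing the cam lever with a fingertip all the way round so that the cam bites on the blank's near side and locks it in that corner, and take the hand away. Leave the gouge, finished plaque, sharpening stone and mallet where they are.

Things in the scene. Friction and masses are not known exactly. Their poses are not given: they have to be found in the camera images.
- board: Carving board, fixed; origin on the bench, z up. Wooden base 18 mm thick, x -125..125, y -200..160 mm; moved and turned (to 0.2 rad) between starts. On it, 12 mm high, 24 mm thick: a long fence along y at the far (+x) side, inner face x = 95 mm; and a short end stop along x at the left, inner face y = 115, from x = 35 to 95 mm, meeting the fence in a corner.
- corner (a point): The inner corner of fence and end stop, on the top surface of the board's base (18 mm above the bench), with the board's axes: board (95, 115, 18) mm. The blank's place is at x < 0, y < 0 from here.
- blank: Loose pale wooden plaque blank lying on the board, about 90 g, 52 mm wide (x), 100 long (y), 18 thick: square end at +y, the -y end a half-round arch of 26 mm radius. Origin: centre of its underside. Starts right (-y) of the cam, off fence and stop, turned to 0.4 rad from the board. Home: axes along the board's, origin (-26, -50, 0) mm from corner.
- heel (a point): Corner of the blank's underside at the square end, fence side: blank (26, 50, 0) mm. Home: at corner.
- shoulder (a point): Point on the blank's lower fence-side edge where the straight side ends and the arch begins: blank (26, -24, 0) mm. Home: against the fence, 74 mm from the corner.
- cam_lever (a joint): Cam lever angle about its upright pivot: 0 open, 1.9 rad closed (end of travel), grows counter-clockwise from above. Starts 0 to 0.35; stays where left; needs 2 N at 70 mm radius, 10 to 15 more as the cam bites. A wooden arm 14 mm wide, 2 to 16 mm above the board, reaching 96 mm from the pivot: closed it points along board -y, open roughly along board -x (1.9 rad clockwise of closed).
- pivot (a point): Pivot axis of the cam, fixed in the board, at the top surface of its base, board (15.5, 75, 18) mm; the axis is upright.
- lever_push (a point): Point inside the lever arm at mid height, 70 mm from the pivot, 9 mm above the board's base: where to push it. Its x axis points outward along the lever, its y axis the way it swings to close.
- cam: The cam, one piece with its lever: wooden disc 40 mm across, 16 high. Origin on the pivot axis at the board's top, x out along the lever; disc centre at y = +8 mm. As the lever closes it presses the blank's near side towards the fence, biting over the last 0.35 rad (0.5 mm squeeze). With the lever open the blank slides past it with 7 to 10 mm to spare.
- gouge: Palm gouge lying on the bench, about 150 mm long with a mushroom handle. Not to be moved.
- plaque: Finished oval dark plaque with carved rooftops, 80 by 116 mm, 12 mm thick, lying on the bench. Not to be moved.
- stone: Sharpening stone in a wooden holder, 50 by 130 mm, 26 mm high, on the bench. Not to be moved.
- mallet: Round carver's mallet standing on its head, 74 mm across, 158 mm high. Not to be moved.
Not all that is in view belongs to the job. Of the things that look like the blank, the middle-sized one is meant.

How it is judged:
By the outcome, as a careful person would: the job done as asked, in the order asked, and still so for the second after the job is handed in, with the robot touching nothing.
It also fails if it takes over 64 s, if anything falls off the work surface, if the arm or the gripper's body presses on something with over 40 N, if the wrist force passes 120 N, or if a joint passes its speed limit or range.

## Robot

A 7-joint arm with a two-finger parallel gripper is mounted at the origin on the work surface. World frame = base frame: x ahead of the robot, y to its left, z up, the work surface at z = 0. Lengths are in m, angles in rad, forces in N, time in s.
With the tool pointing down it reaches from about 0.425 to 1.025 m from the base axis. Payload 9.4 kg.
Tool frame: the origin (TCP) lies midway between the tips of the shut fingers; the grasp point (between the pads) lies 19 mm behind it; z points along the fingers, y is the line along which they close (so a half turn about z gives the same grasp; the last joint's range is limited). The gripper opens to 93 mm and grips with 3 to 60 N. Pads are 15 mm wide; open, the fingers measure 128 mm over their backs; the gripper's body (75 mm by 188 mm) begins 65 mm behind the grasp point.
Start: joints at [1.173, 0.599, -0.003, 1.599, 0.002, 0.943, -0.08], TCP at [0.229, -0.688, 0.219] pointing down, gripper open.
Joint ranges: [-2.57, 2.57], [-0.35, 1.97], [-1.29, 1.29], [0.11, 2.56], [-1.05, 4.19], [0.11, 1.86], [-2.63, 2.63]. Speed limits (rad/s): [2.22, 2.22, 3.01, 3.01, 3.14, 3.14, 3.14].

## Interface

Orientations are given as a rotation vector (axis times angle).
In Python, from bench import observe, cams, workorder gives the robot as it stands. The module is installed in compiled form; this text tells all that it offers.
- The arm moves only by the tool move_arm, never from a script. Its argument "moves" is a list of rows, each an object with "delta_pos": the shift along the tool's x, y, z in m, a list of three; "angular": the turn, a rotation vector about the tool's x, y, z in rad, a list of three. In form: [{"delta_pos": [tx, ty, tz], "angular": [wx, wy, wz]}, ...]. A call has 1 to 10 rows; each row shifts and turns the commanded pose from where the row before left it, along the tool's axes as they then stand; what a row does not reach is not made up. A row lasts 1/12 s, in which the tool goes at most 41.7 mm and 7.16 degrees, less where a joint would pass 70% of its speed; a pose out of reach is approached as far as the arm can. A call is refused whole if a number of a shift passes 0.0417 or a number of a turn 0.125, either way. A call with a gripper value outside its range is refused whole. "gripper" is the closure, from -1 (fully open) to 1 (shut), set as the call begins (left out, the last holds). The fingers move at their own pace and stop on an object; "force" is the grip in N (left out, the last holds). Time passes only in rows, so rows that do not move let the fingers close. It gives the time, the measured TCP pose, the force, the opening and the grip force at its end, in the units of the state.
- observe(): the state, without advancing time (a new reading comes with each control period).
- cams.capture(name): name is "scene" or "side" or "wrist"; returns the picture (480x640x3 uint8, red, green, blue); there is no depth.
- cams.camera_model(name): a dict with "intrinsics" (3x3 intrinsics, pixels), "R" (3x3) and "t" (3): a world point X has camera coordinates R X + t; the wrist camera has in their place "T_tool_cam" (4x4, takes a point from camera to tool coordinates, whose origin is the TCP and whose axes are the flange's). Camera axes: x right, y down, z forward; pixel columns grow to the right and rows downward; lengths in m; the calibration is good to about 2 mm. A picture is of the moment at which its call begins: read the wrist's pose just before it. camera_model takes no time and is no camera call.
- workorder.sign_off(): hands the job in; it is judged then, once.
The state is a dict: "t": time; "joints": joint angles; "qvel": joint speeds; "joint_efforts": joint torques, N m; "tcp_pos": TCP position; "eef_rot": TCP orientation; "contact_force": force on the tool from outside, world axes, zero at the start; "wrist_torque": the same for the moment, N m; "width": finger opening in m; "grip_force": force on a finger pad.
Only numpy, scipy, OpenCV 4.12 (cv2) and the standard library are available. Lean on these libraries where they do the work, as an engineer would, in place of code of your own. Each camera call takes 0.05 s, during which the arm holds its last target. There are 200 camera calls.

## Working session

There is one attempt and no reset: what is moved stays moved. The work goes in short steps, Python scripts to look and compute and a tool call to move; the robot and the scene stay as the last step left them, time stands still between calls to the robot, and variables do not carry over. Pictures are saved under pics/ and viewed, at most 10 in all, crops included, and the job is handed in when it is done.

Besides the shell and the picture viewer there is one more tool, called after "Emit:" in YAML: its name, and indented under it one key for each argument. move_arm: Moves the arm, as the interface text tells. Its arguments: {"type":"object","properties":{"moves":{"type":"array"},"gripper":{"type":"number"},"force":{"type":"number"}},"required":["moves"]}

```bash
mkdir -p pics; python3 - <<'E'
from bench import observe,cams
import cv2,numpy as np
s=observe();print({k:np.round(v,3) for k,v in s.items()})
for n in("scene","side"):
    cv2.imwrite(f"pics/{n}0.png",cams.capture(n)[:,:,::-1]);m=cams.camera_model(n);print(n,{k:np.round(v,3).tolist() for k,v in m.items() if k!='x'})
print(cams.camera_model("wrist"))
E
```

```text
{'t': np.float64(0.0), 'joints': array([ 1.173,  0.6  , -0.003,  1.6  ,  0.002,  0.943, -0.08 ]), 'qvel': array([ 0.001, -0.001, -0.002, -0.001, -0.   , -0.   , -0.001]), 'joint_efforts': array([ 0.0000e+00, -7.6507e+01,  1.4980e+00, -2.5235e+01, -5.2000e-02,
        1.7000e-02,  0.0000e+00]), 'tcp_pos': array([ 0.228, -0.688,  0.218]), 'eef_rot': array([-3.10e+00, -5.02e-01,  1.00e-03]), 'contact_force': array([-0.256,  0.149,  0.414]), 'wrist_torque': array([ 0.067,  0.008, -0.013]), 'grip_force': np.float64(0.0), 'width': np.float64(0.093)}
scene {'intrinsics': [[596.977, 0.0, 329.034], [0.0, 596.977, 238.473], [0.0, 0.0, 1.0]], 'R': [[-0.15, 0.989, 0.009], [0.746, 0.119, -0.655], [-0.649, -0.091, -0.756]], 't': [0.09, -0.384, 1.602]}
side {'intrinsics': [[555.235, 0.0, 310.686], [0.0, 555.235, 232.372], [0.0, 0.0, 1.0]], 'R': [[-0.977, -0.212, 0.013], [-0.156, 0.675, -0.721], [0.144, -0.707, -0.693]], 't': [0.515, 0.113, 1.316]}
{'intrinsics': array([[362.00284615,   0.        , 314.42144095],
       [  0.        , 362.00284615, 238.31234356],
       [  0.        ,   0.        ,   1.        ]]), 'T_tool_cam': array([[ 8.28529230e-04, -9.66432255e-01, -2.56920242e-01,
         7.06592863e-02],
       [ 9.99998991e-01,  1.09724505e-03, -9.02554880e-04,
        -4.65846434e-04],
       [ 1.15416261e-03, -2.56919235e-01,  9.66432188e-01,
        -1.66217685e-01],
       [ 0.00000000e+00,  0.00000000e+00,  0.00000000e+00,
         1.00000000e+00]])}
```

View pics/scene0.png

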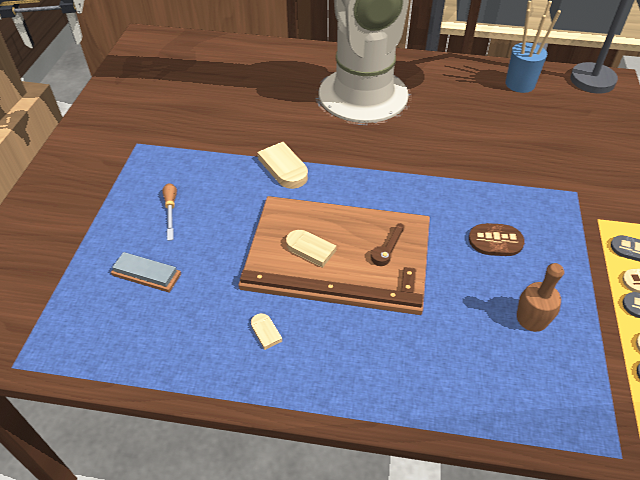

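View pics/side0.png

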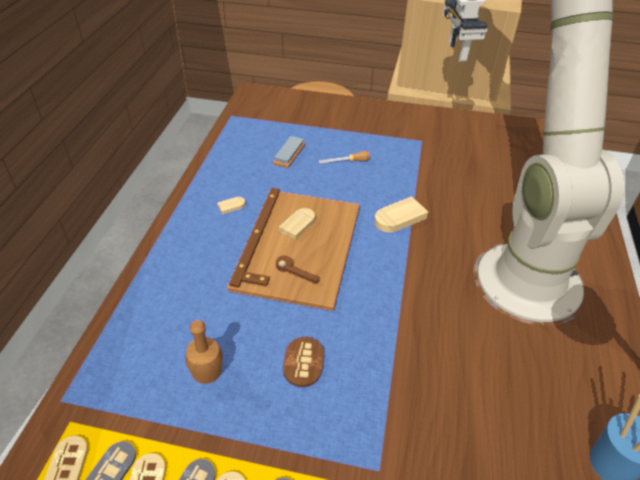

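The scene view shows the board at (335,255), with the fence along the bottom and the end stop at about (407,280). The blank is at (310,247) with its arch to the left, and the lever is at (390,243). The side view agrees with this.

```bash
cat > h.py <<'E'
import numpy as np,cv2
from scipy.spatial.transform import Rotation as Ro
from bench import observe,cams
def model(n,s=None):
    m=cams.camera_model(n);K=np.array(m["intrinsics"])
    if n=="wrist":
        T=np.eye(4);T[:3,:3]=Ro.from_rotvec(s["eef_rot"]).as_matrix();T[:3,3]=s["tcp_pos"]
        W=T@np.array(m["T_tool_cam"]);return K,W[:3,:3],W[:3,3]
    R=np.array(m["R"]);return K,R.T,-R.T@np.array(m["t"])
def cast(M,px,z):
    K,R,c=M;px=np.atleast_2d(np.array(px,float))
    d=(R@np.linalg.inv(K)@np.c_[px,np.ones(len(px))].T).T
    return (c+d*((z-c[2])/d[:,2])[:,None])[:,:2]
E
python3 - <<'E'
from h import *
M=model("scene");N=model("side")
print("board corners scene",cast(M,[(266,198),(429,214)],.018).round(3).tolist())
print("side",cast(N,[(359,203),(333,306),],.018).round(3).tolist())
print("blank c",cast(M,(310,245),.036).round(3),"pivot",cast(M,(383,257),.034).round(3),"levertip",cast(M,(400,226),.034).round(3))
s=observe();print(Ro.from_rotvec(s["eef_rot"]).as_matrix().round(3))
E
```

```text
board corners scene [[0.437, -0.166], [0.429, 0.193]]
side [[0.431, -0.165], [0.435, 0.193]]
blank c [[ 0.571 -0.044]] pivot [[0.577 0.105]] levertip [[0.489 0.133]]
[[ 0.949  0.315 -0.001]
 [ 0.315 -0.949  0.001]
 [-0.    -0.001 -1.   ]]
```

Emit:
move_arm:
  moves:
    - {"delta_pos": [0.0275,-0.0271,-0.002],"angular": [0,0,0]}
    - {"delta_pos": [0.0275,-0.0271,-0.002],"angular": [0,0,0]}
    - {"delta_pos": [0.0275,-0.0271,-0.002],"angular": [0,0,0]}
    - {"delta_pos": [0.0275,-0.0271,-0.002],"angular": [0,0,0]}
    - {"delta_pos": [0.0275,-0.0271,-0.002],"angular": [0,0,0]}
    - {"delta_pos": [0.0275,-0.0271,-0.002],"angular": [0,0,0]}
    - {"delta_pos": [0.0275,-0.0271,-0.002],"angular": [0,0,0]}
    - {"delta_pos": [0.0275,-0.0271,-0.002],"angular": [0,0,0]}
    - {"delta_pos": [0.0275,-0.0271,-0.002],"angular": [0,0,0]}
    - {"delta_pos": [0.0275,-0.0271,-0.002],"angular": [0,0,0]}
  gripper: 1

```text
t: 0.93
tcp_pos: [0.4044, -0.3423, 0.2386]
eef_rot: [-3.101, -0.501, 0.0]
contact_force: [0.5, -0.5, -0.0]
width: 0.031
grip_force: 0.0
```

Emit:
move_arm:
  moves:
    - {"delta_pos": [0.0275,-0.0271,-0.002],"angular": [0,0,0]}
    - {"delta_pos": [0.0275,-0.0271,-0.002],"angular": [0,0,0]}
    - {"delta_pos": [0.0275,-0.0271,-0.002],"angular": [0,0,0]}
    - {"delta_pos": [0.0275,-0.0271,-0.002],"angular": [0,0,0]}
    - {"delta_pos": [0.0275,-0.0271,-0.002],"angular": [0,0,0]}
    - {"delta_pos": [0.0275,-0.0271,-0.002],"angular": [0,0,0]}
    - {"delta_pos": [0.0275,-0.0271,-0.002],"angular": [0,0,0]}
    - {"delta_pos": [0.0275,-0.0271,-0.002],"angular": [0,0,0]}
    - {"delta_pos": [0.0275,-0.0271,-0.002],"angular": [0,0,0]}
    - {"delta_pos": [0.0275,-0.0271,-0.002],"angular": [0,0,0]}

```text
t: 1.77
tcp_pos: [0.58, 0.0016, 0.2585]
eef_rot: [3.101, 0.502, -0.001]
contact_force: [0.4, -1.2, 0.7]
width: 0.0005
grip_force: 0.0
```

Emit:
move_arm:
  moves:
    - {"delta_pos": [0,0,0],"angular": [0,0,0.1]}
    - {"delta_pos": [0,0,0],"angular": [0,0,0.1]}
    - {"delta_pos": [0,0,0],"angular": [0,0,0.1]}
    - {"delta_pos": [0,0,0],"angular": [0,0,0]}
    - {"delta_pos": [0,0,0],"angular": [0,0,0]}
    - {"delta_pos": [0,0,0],"angular": [0,0,0]}

```text
t: 2.27
tcp_pos: [0.5795, -0.0003, 0.2585]
eef_rot: [3.141, 0.038, -0.001]
contact_force: [1.0, -0.5, -0.2]
width: 0.0006
grip_force: 0.0
```

```bash
python3 - <<'E'
from h import *
s=observe();print(s["t"],s["tcp_pos"],s["eef_rot"],s["width"])
im=cams.capture("wrist");np.savez("w1.npz",im=im,p=s["tcp_pos"],r=s["eef_rot"])
cv2.imwrite("pics/w1.png",im[:,:,::-1])
E
```

```text
2.2667 [ 5.79474388e-01 -2.91942129e-04  2.58471344e-01] [ 3.14125854e+00  3.76324065e-02 -5.89687478e-04] 0.0005554915584581215
```

View pics/w1.png

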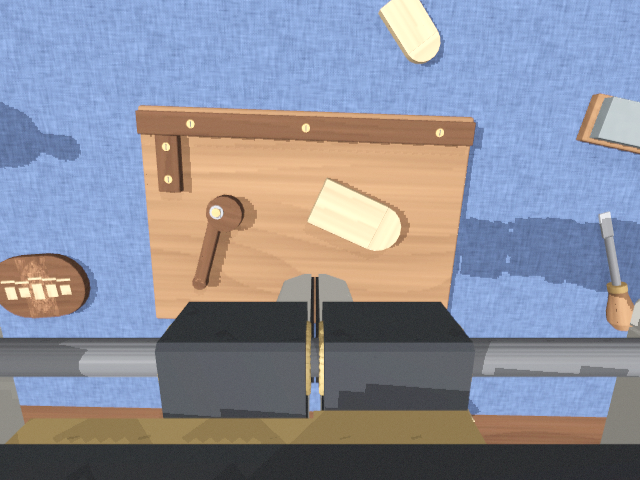

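The wrist view shows the fence's inner edge at row 141, the stop at columns 157–182, the pivot bolt at (215,212), the lever tip at (200,284) and the blank at (355,215). The blank's arch is at lower right.

```bash
cat > meas.py <<'E'
from h import *
def dark(im):
    h=cv2.cvtColor(im,cv2.COLOR_RGB2HSV);return (im[:,:,0]>im[:,:,2]+12)&(h[:,:,2]<135)
def pale(im):
    h=cv2.cvtColor(im,cv2.COLOR_RGB2HSV);return ((h[:,:,2]>195)&(h[:,:,1]<115)&(im[:,:,0]>im[:,:,2]+25)).astype(np.uint8)
def comps(m,amin=400):
    n,l,st,c=cv2.connectedComponentsWithStats(m.astype(np.uint8));return [(l==i,st[i],c[i]) for i in range(1,n) if st[i,4]>amin]
def blank(im,M,near=None):
    out=[]
    for m,st,c in comps(cv2.morphologyEx(pale(im),cv2.MORPH_CLOSE,np.ones((5,5)))):
        cs=max(cv2.findContours(m.astype(np.uint8),0,1)[0],key=cv2.contourArea)[:,0,:]
        p=cast(M,cs,.036);r=cv2.minAreaRect((p*1000).astype(np.float32));out.append((st,r,cv2.boxPoints(r)/1000,p))
    return out
E
python3 - <<'E'
from meas import *
d=np.load("w1.npz");im=d["im"];M=model("wrist",dict(tcp_pos=d["p"],eef_rot=d["r"]))
D=dark(im)
L=[]
for u in range(200,460,5):
    r=np.where(D[115:160,u])[0]
    if len(r): L.append((u,115+r.max()+.5))
W=cast(M,L,.03);vx,vy,x0,y0=cv2.fitLine((W*1000).astype(np.float32),cv2.DIST_HUBER,0,.1,.001).ravel()
print("fence",vx,vy,x0,y0,"n",len(L));a=np.arctan2(-vx*np.sign(vy),abs(vy));print("yaw",a)
R=[]
for v in range(148,188,4):
    r=np.where(D[v,165:200])[0];R.append((165+r.max()+.5,v))
print(R)
S=cast(M,R,.018);print("stop base",S.mean(0),"top",cast(M,R,.03).mean(0))
print("pivot@.034",cast(M,(215.5,212.5),.034),"fence ends",cast(M,[(137,134),(474,144)],.03))
for st,r,b,p in blank(im,M):print(st,r,b.round(4).tolist())
for m,st,c in comps(D,300):print("dark",st,c)
E
```

```text
fence 0.011049837 0.99993896 651.86224 20.050575 n 32
yaw -0.011050061
[(np.float64(180.5), 148), (np.float64(181.5), 152), (np.float64(181.5), 156), (np.float64(181.5), 160), (np.float64(181.5), 164), (np.float64(181.5), 168), (np.float64(182.5), 172), (np.float64(182.5), 176), (np.float64(182.5), 180), (np.float64(183.5), 184)]
stop base [0.62049428 0.14782258] top [0.62136653 0.14351112]
pivot@.034 [[0.57247304 0.10871524]] fence ends [[ 0.65332432  0.18829416]
 [ 0.65196501 -0.16612838]]
[ 374    0   66   62 2480] ((762.7509155273438, -88.32261657714844), (74.94242095947266, 37.93291091918945), 38.51961898803711) [[0.7215999960899353, -0.09679999947547913], [0.745199978351593, -0.1264999955892563], [0.8039000034332275, -0.07980000227689743], [0.7803000211715698, -0.05009999871253967]]
[ 138   94  335   28 1600] ((684.5192260742188, 11.782974243164062), (340.22711181640625, 17.36661148071289), 89.46802520751953) [[0.6743000149726868, -0.1581999957561493], [0.6916000247001648, -0.15839999914169312], [0.6948000192642212, 0.1817999929189682], [0.6773999929428101, 0.18199999630451202]
[... 624 characters left out ...]
  72   49 1628] ((479.94012451171875, 317.8954162597656), (54.34772872924805, 78.62632751464844), 31.148681640625) [[0.43630000948905945, 0.3375000059604645], [0.47699999809265137, 0.2702000141143799], [0.5235000252723694, 0.29829999804496765], [0.4828999936580658, 0.36559998989105225]]
[615 286  18  45 504] ((470.2223205566406, -364.30364990234375), (58.69476318359375, 18.78253746032715), 17.022462844848633) [[0.43939998745918274, -0.36390000581741333], [0.4449000060558319, -0.38190001249313354], [0.5009999871253967, -0.36469998955726624], [0.49549999833106995, -0.3467000126838684]]
dark [155 134  32  58 302] [178.04635762 158.64569536]
dark [  9 254  81  55 419] [ 68.64439141 270.46062053]
```

```bash
python3 - <<'E'
from h import *
im=np.load("w1.npz")["im"]
for n,(u,v) in dict(blank=(355,215),arch=(385,232),board=(270,180),board2=(300,270),fence=(250,125),face=(250,139),stop=(172,155),stopf=(181,160),lever=(208,255),cam=(233,205)).items(): print(n,im[v-1:v+2,u-1:u+2].reshape(-1,3).mean(0).round())
print([im[v,250].tolist() for v in range(130,148,2)]);print([im[160,u].tolist() for u in range(174,192,2)])
E
```

```text
blank [255. 254. 214.]
arch [255. 251. 210.]
board [229. 181. 138.]
board2 [225. 178. 134.]
fence [156. 111.  83.]
face [176. 134. 100.]
stop [152. 110.  82.]
stopf [110.  82.  60.]
lever [158. 113.  84.]
cam [157. 114.  86.]
[[157, 114, 88], [155, 112, 85], [154, 109, 80], [146, 103, 76], [138, 102, 74], [217, 168, 127], [219, 171, 130], [211, 163, 121], [208, 162, 123]]
[[157, 115, 86], [152, 110, 84], [97, 69, 54], [67, 46, 36], [176, 135, 97], [176, 135, 101], [176, 133, 98], [176, 133, 97], [231, 182, 138]]
```

```bash
sed -i 's/(h\[:,:,2\]<135)/(h[:,:,2]<170)/; s/(h\[:,:,2\]>195)&(h\[:,:,1\]<115)/(im[:,:,1]>215)/' meas.py; cat > run1.py <<'E'
from meas import *
d=np.load("w1.npz");im=d["im"];M=model("wrist",dict(tcp_pos=d["p"],eef_rot=d["r"]))
D=dark(im)
L=[(u,115+np.where(D[115:160,u])[0].max()+1) for u in range(200,460,5)]
W=cast(M,L,.03);vx,vy,x0,y0=cv2.fitLine((W*1000).astype(np.float32),cv2.DIST_HUBER,0,.1,.001).ravel()
print("fence",vx,vy,x0,y0);a=-vx/vy
R=[(165+np.where(D[v,165:200])[0].max()+1,v) for v in range(148,188,4)]
S=cast(M,R,.018).mean(0);e1=np.array([np.cos(a),np.sin(a)]);e2=np.array([-e1[1],e1[0]])
xf=np.array([x0,y0])/1000
C=e1*(xf@e1)+e2*(S@e2);print("yaw",a,"corner",C)
B=lambda w:np.c_[(w-C)@e1,(w-C)@e2]*1000
print("fence residual",np.std((W-xf)@e1))
print("pivot exp (-79.5,-40):",B(cast(M,(215.5,212.5),.034)),"fence ends exp y 45,-315",B(cast(M,[(137,134),(474,144)],.03)))
for st,r,b,p in blank(im,M):
    if 300<st[0]<420 and st[1]>150:
        print("blank",r,"corners rel corner",B(b).round(1).tolist(),"world",b.round(4).tolist())
for m,st,c in comps(D,300):
    if 180<st[0]+st[2]/2<250 and st[1]>180:
        q=np.argwhere(m)[:,::-1];w=B(cast(M,q,.034));pv=np.array([-79.5,-40]);dd=w-pv;rr=np.hypot(*dd.T);k=(rr>40)
        t=dd[k].mean(0);print("lever len",rr.max(),"theta",np.arctan2(t[1],t[0])%(2*np.pi)-(1.5*np.pi-1.9),t)
np.savez("board.npz",C=C,a=a)
E
python3 run1.py
```

```text
fence 0.009750764 0.99995244 650.90643 11.939674
yaw -0.009751228 corner [0.65219634 0.14421308]
fence residual 0.000474244849818163
pivot exp (-79.5,-40): [[-79.37337347 -36.27354123]] fence ends exp y 45,-315 [[   0.69808157   44.08998307]
 [   2.79483889 -310.32895997]]
blank ((569.40625, -47.02997589111328), (98.8399658203125, 51.10663986206055), 66.67645263671875) corners rel corner [[-123.6, -227.7], [-76.5, -247.5], [-38.2, -156.4], [-85.4, -136.6]] world [[0.5264000296592712, -0.08229999989271164], [0.5733000040054321, -0.10249999910593033], [0.6123999953269958, -0.011800000444054604], [0.565500020980835, 0.008500000461935997]]
lever len 94.92189745688738 theta 0.11220494685684912 [-63.30821818  13.95757371]
```

Emit:
move_arm:
  moves:
    - {"delta_pos": [0,0,0],"angular": [0,0,0.034]}
    - {"delta_pos": [-0.0223,0.0155,0],"angular": [0,0,0]}
    - {"delta_pos": [-0.0223,0.0155,0.02],"angular": [0,0,0]}
    - {"delta_pos": [-0.0223,0.0155,0.03],"angular": [0,0,0]}
    - {"delta_pos": [0,0,0.035],"angular": [0,0,0]}
    - {"delta_pos": [0,0,0.035],"angular": [0,0,0]}
    - {"delta_pos": [0,0,0.035],"angular": [0,0,0]}
    - {"delta_pos": [0,0,0.03],"angular": [0,0,0]}
    - {"delta_pos": [0,0,0.015],"angular": [0,0,0]}
    - {"delta_pos": [0,0,0],"angular": [0,0,0]}

```text
t: 3.15
tcp_pos: [0.5104, -0.0459, 0.0556]
eef_rot: [-3.141, 0.018, 0.008]
contact_force: [-0.5, 0.9, 0.2]
width: 0.0005
grip_force: 0.0
```

```bash
python3 - <<'E'
from h import *
s=observe();print(s["tcp_pos"],s["eef_rot"])
im=cams.capture("wrist");np.savez("w2.npz",im=im,p=s["tcp_pos"],r=s["eef_rot"])
cv2.imwrite("pics/w2.png",im[:,:,::-1])
E
```

```text
[ 0.51043336 -0.04587433  0.05562132] [-3.14119111  0.01824621  0.00807527]
```

View pics/w2.png

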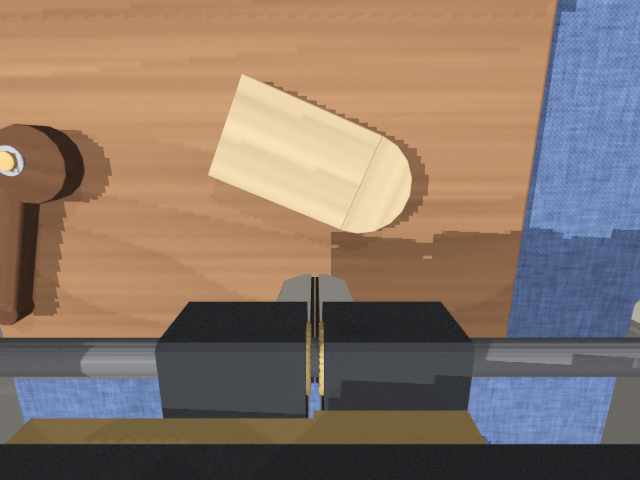

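The view shows the blank's shoulder at (345,230) and its square end at (208–242, 75–175). The fingertip front is at (315,275), just short of the near side, so I'll lower and push towards the fence.

Emit:
move_arm:
  moves:
    - {"delta_pos": [0,0,0.015],"angular": [0,0,0]}
    - {"delta_pos": [0,0,0.011],"angular": [0,0,0]}
    - {"delta_pos": [0,0,0],"angular": [0,0,0]}
    - {"delta_pos": [0.004,0,0],"angular": [0,0,0]}
    - {"delta_pos": [0.004,0,0],"angular": [0,0,0]}
    - {"delta_pos": [0.004,0,0],"angular": [0,0,0]}
    - {"delta_pos": [0.004,0,0],"angular": [0,0,0]}
    - {"delta_pos": [0.004,0,0],"angular": [0,0,0]}
    - {"delta_pos": [0.004,0,0],"angular": [0,0,0]}
    - {"delta_pos": [0.004,0,0],"angular": [0,0,0]}

```text
t: 4.03
tcp_pos: [0.5396, -0.0463, 0.0327]
eef_rot: [3.141, -0.021, -0.003]
contact_force: [-5.0, 0.1, 6.1]
width: 0.0006
grip_force: 3.0
```

Emit:
move_arm:
  moves:
    - {"delta_pos": [0.004,0,0],"angular": [0,0,0]}
    - {"delta_pos": [0.004,0,0],"angular": [0,0,0]}
    - {"delta_pos": [0.004,0,0],"angular": [0,0,0]}
    - {"delta_pos": [0.004,0,0],"angular": [0,0,0]}
    - {"delta_pos": [0.004,0,0],"angular": [0,0,0]}

```text
t: 4.45
tcp_pos: [0.5581, -0.0469, 0.0327]
eef_rot: [3.141, -0.021, -0.007]
contact_force: [-7.6, -0.9, 9.4]
width: 0.0001
grip_force: 4.5
```

```bash
cat > b.py <<'E'
import sys
from meas import *
C=np.array([.652,.1475]);a=-.00975;e1=np.array([np.cos(a),np.sin(a)]);e2=np.array([-e1[1],e1[0]])
B=lambda w:np.c_[(np.atleast_2d(w)[:,:2]-C)@e1,(np.atleast_2d(w)[:,:2]-C)@e2]*1000
s=observe();print("t",s["t"],"tcp",B(s["tcp_pos"]).round(1),s["tcp_pos"][2].round(4),"F",s["contact_force"].round(2))
def look(cam):
    im=cams.capture(cam);M=model(cam,s)
    for st,r,b,p in blank(im,M):
        q=B(p);c=q.mean(0)
        if -130<c[0]<10 and -260<c[1]<10 and st[4]>1000:
            L=(q[:,1]<q[:,1].max()-15)&(q[:,1]>q[:,1].max()-65)
            far=q[L&(q[:,0]>c[0])];near=q[L&(q[:,0]<c[0])]
            for n,e in(("far",far),("near",near)):
                f=np.polyfit(e[:,1],e[:,0],1);print(cam,n,"slope",f[0].round(3),"x at mid",np.polyval(f,c[1]).round(1),end="; ")
            print("y range",q[:,1].min().round(1),q[:,1].max().round(1),"rect",np.round(r[1],1))
    return im
if __name__=="__main__":
    for c in sys.argv[1:]: look(c)
E
python3 b.py wrist
```

```text
t 4.45 tcp [[ -92.  -195.3]] 0.0327 F [-7.62 -0.95  9.43]
wrist far slope 0.163 x at mid -26.4; wrist near slope 0.212 x at mid -30.5; y range -223.0 -152.9 rect [72.3  6.5]
wrist far slope 0.325 x at mid -39.1; wrist near slope 0.11 x at mid -51.3; y range -218.6 -145.4 rect [72.7 15.5]
wrist far slope 1.748 x at mid -39.3; wrist near slope -0.084 x at mid -64.4; y range -241.4 -218.2 rect [21.4 32.7]
wrist far slope 0.292 x at mid -60.1; wrist near slope -0.043 x at mid -68.7; y range -175.2 -139.1 rect [35.4  9.9]
```

```bash
python3 - <<'E'
from h import *
a=cams.capture("scene")[170:320,220:450,::-1];b=cams.capture("wrist")[:,:,::-1]
a=cv2.resize(a,(460,300),interpolation=cv2.INTER_CUBIC);b=cv2.resize(b,(400,300))[:, :340]
cv2.imwrite("pics/p3.png",np.hstack([a,b]))
E
```

```text
(no output)
```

View pics/p3.png

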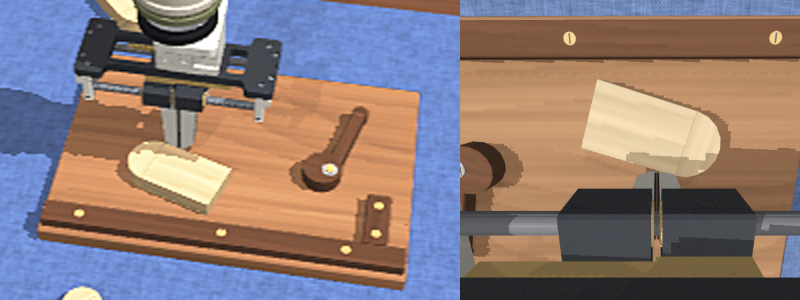

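The blank has moved and started to turn. The tip is only 3 mm below its top, so I'll back off, lower and go on.

Emit:
move_arm:
  moves:
    - {"delta_pos": [-0.01,0,0],"angular": [0,0,0]}
    - {"delta_pos": [-0.008,0,0],"angular": [0,0,0]}
    - {"delta_pos": [0,0,0.008],"angular": [0,0,0]}
    - {"delta_pos": [0,0,0],"angular": [0,0,0]}
    - {"delta_pos": [0.005,0,0],"angular": [0,0,0]}
    - {"delta_pos": [0.005,0,0],"angular": [0,0,0]}
    - {"delta_pos": [0.005,0,0],"angular": [0,0,0]}
    - {"delta_pos": [0.005,0,0],"angular": [0,0,0]}
    - {"delta_pos": [0.005,0,0],"angular": [0,0,0]}
    - {"delta_pos": [0.005,0,0],"angular": [0,0,0]}

```text
t: 5.43
tcp_pos: [0.5728, -0.0467, 0.0246]
eef_rot: [3.141, -0.021, 0.0]
contact_force: [-0.2, -0.6, -0.8]
width: 0.0004
grip_force: 0.2
```

```bash
python3 - <<'E'
from b import *
im=look("wrist")
b=cv2.resize(im[:,:,::-1],(400,300))[:, :340]
a=cv2.resize(cams.capture("scene")[170:320,220:450,::-1],(460,300),interpolation=cv2.INTER_CUBIC)
cv2.imwrite("pics/p4.png",np.hstack([a,b]))
E
```

```text
t 5.4333 tcp [[ -77.3 -195. ]] 0.0246 F [-0.18 -0.59 -0.8 ]
wrist far slope 0.136 x at mid -11.4; wrist near slope 0.092 x at mid -15.3; y range -218.2 -146.8 rect [72.3  6.3]
wrist far slope -0.977 x at mid -40.3; wrist near slope -4.24 x at mid -70.9; y range -234.0 -215.5 rect [13.3 36.3]
wrist far slope 0.158 x at mid -27.0; wrist near slope 0.114 x at mid -37.4; y range -214.9 -141.8 rect [72.8 14.6]
```

View pics/p4.png

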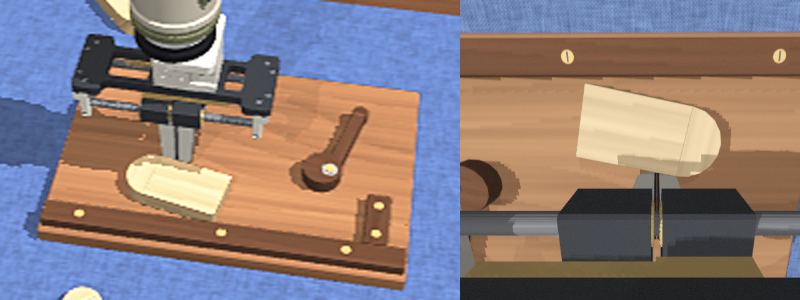

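The blank now pushes freely at about 1 N with its tilt down to about 0.15 rad, and the heel is near the fence.

Emit:
move_arm:
  moves:
    - {"delta_pos": [0.004,0,0],"angular": [0,0,0]}
    - {"delta_pos": [0.004,0,0],"angular": [0,0,0]}
    - {"delta_pos": [0.003,0,0],"angular": [0,0,0]}
    - {"delta_pos": [0.002,0,0],"angular": [0,0,0]}
    - {"delta_pos": [0.002,0,0],"angular": [0,0,0]}
    - {"delta_pos": [0,0,0],"angular": [0,0,0]}

```text
t: 6.03
tcp_pos: [0.5874, -0.0469, 0.0246]
eef_rot: [3.141, -0.021, 0.0]
contact_force: [-0.8, 0.1, 0.6]
width: 0.0002
grip_force: 0.0
```

```bash
sed -i 's/(im\[:,:,1\]>215)/(im[:,:,1]>.87*im[:,:,0])\&(im[:,:,0]>90)/; s/im\[:,:,2\]+25))/1.1*im[:,:,2]))/' meas.py; python3 b.py wrist
```

```text
t 6.0333 tcp [[ -62.7 -195. ]] 0.0246 F [-0.83  0.11  0.58]
wrist far slope 0.048 x at mid -0.6; wrist near slope 0.06 x at mid -52.3; y range -235.8 -135.9 rect [99.1 53.2]
```

Emit:
move_arm:
  moves:
    - {"delta_pos": [0.001,0,0],"angular": [0,0,0]}
    - {"delta_pos": [0.001,0,0],"angular": [0,0,0]}
    - {"delta_pos": [0.001,0,0],"angular": [0,0,0]}
    - {"delta_pos": [0.001,0,0],"angular": [0,0,0]}
    - {"delta_pos": [0,0,0],"angular": [0,0,0]}

```text
t: 6.5
tcp_pos: [0.5911, -0.047, 0.0246]
eef_rot: [3.141, -0.021, -0.0]
contact_force: [-1.2, -1.0, 0.9]
width: 0.0001
grip_force: 0.5
```

```bash
python3 b.py wrist
```

```text
t 6.5 tcp [[ -59. -195.]] 0.0246 F [-1.2  -0.97  0.92]
wrist far slope -0.001 x at mid 1.4; wrist near slope 0.015 x at mid -50.1; y range -234.6 -135.8 rect [98.9 54. ]
```

Emit:
move_arm:
  moves:
    - {"delta_pos": [0.001,0,0],"angular": [0,0,0]}
    - {"delta_pos": [0.0005,0,0],"angular": [0,0,0]}
    - {"delta_pos": [0,0,0],"angular": [0,0,0]}

```text
t: 6.8
tcp_pos: [0.5911, -0.047, 0.0245]
eef_rot: [3.141, -0.021, -0.004]
contact_force: [-5.6, -0.2, 3.9]
width: 0.0005
grip_force: 2.6
```

The blank is flush on the fence. Next I move the finger behind the arch.

Emit:
move_arm:
  moves:
    - {"delta_pos": [-0.01,0,0],"angular": [0,0,0]}
    - {"delta_pos": [-0.02,0,0],"angular": [0,0,0]}
    - {"delta_pos": [0,0.025,0],"angular": [0,0,0]}
    - {"delta_pos": [0,0.025,0],"angular": [0,0,0]}
    - {"delta_pos": [0,0.02,0],"angular": [0,0,0]}
    - {"delta_pos": [0.024,0,0],"angular": [0,0,0]}
    - {"delta_pos": [0.022,0,0],"angular": [0,0,0]}
    - {"delta_pos": [0,-0.003,0],"angular": [0,0,0]}
    - {"delta_pos": [0,-0.003,0],"angular": [0,0,0]}
    - {"delta_pos": [0,0,0],"angular": [0,0,0]}

```text
t: 7.63
tcp_pos: [0.6069, -0.1099, 0.0244]
eef_rot: [-3.141, 0.019, 0.001]
contact_force: [-0.2, 0.3, -0.3]
width: 0.0004
grip_force: 0.0
```

```bash
python3 b.py wrist
```

```text
t 7.6333 tcp [[ -42.5 -257.9]] 0.0244 F [-0.15  0.34 -0.27]
wrist far slope 0.005 x at mid 1.9; wrist near slope -0.063 x at mid -48.7; y range -236.7 -135.8 rect [100.9  52. ]
```

Emit:
move_arm:
  moves:
    - {"delta_pos": [0,-0.004,0],"angular": [0,0,0]}
    - {"delta_pos": [0,-0.004,0],"angular": [0,0,0]}
    - {"delta_pos": [0,-0.004,0],"angular": [0,0,0]}
    - {"delta_pos": [0,-0.004,0],"angular": [0,0,0]}
    - {"delta_pos": [0,-0.004,0],"angular": [0,0,0]}
    - {"delta_pos": [0,-0.004,0],"angular": [0,0,0]}
    - {"delta_pos": [0,-0.004,0],"angular": [0,0,0]}
    - {"delta_pos": [0,-0.004,0],"angular": [0,0,0]}
    - {"delta_pos": [0,-0.004,0],"angular": [0,0,0]}
    - {"delta_pos": [0,-0.004,0],"angular": [0,0,0]}

```text
t: 8.52
tcp_pos: [0.6081, -0.0709, 0.0245]
eef_rot: [3.141, -0.021, -0.001]
contact_force: [-2.2, -2.5, 0.1]
width: 0.0004
grip_force: 1.1
```

```bash
python3 b.py wrist
```

```text
t 8.5167 tcp [[ -41.8 -218.8]] 0.0245 F [-2.17 -2.5   0.08]
wrist far slope 0.0 x at mid 2.0; wrist near slope -0.184 x at mid -46.4; y range -206.3 -106.4 rect [100.   52.5]
```

Emit:
move_arm:
  moves:
    - {"delta_pos": [0,-0.0045,0],"angular": [0,0,0]}
    - {"delta_pos": [0,-0.0045,0],"angular": [0,0,0]}
    - {"delta_pos": [0,-0.0045,0],"angular": [0,0,0]}
    - {"delta_pos": [0,-0.0045,0],"angular": [0,0,0]}
    - {"delta_pos": [0,-0.0045,0],"angular": [0,0,0]}
    - {"delta_pos": [0,-0.0045,0],"angular": [0,0,0]}
    - {"delta_pos": [0,-0.0045,0],"angular": [0,0,0]}
    - {"delta_pos": [0,-0.0045,0],"angular": [0,0,0]}
    - {"delta_pos": [0,-0.0045,0],"angular": [0,0,0]}
    - {"delta_pos": [0,-0.0045,0],"angular": [0,0,0]}

```text
t: 9.4
tcp_pos: [0.6087, -0.0257, 0.0245]
eef_rot: [3.141, -0.021, -0.001]
contact_force: [-2.4, -2.1, 0.2]
width: 0.0001
grip_force: 1.6
```

```bash
python3 b.py wrist
```

```text
t 9.4 tcp [[ -41.6 -173.6]] 0.0245 F [-2.38 -2.08  0.16]
wrist far slope 0.015 x at mid 2.0; wrist near slope -0.187 x at mid -46.3; y range -161.2 -61.3 rect [99.9 52.2]
```

Remaining: about 61 mm.

Emit:
move_arm:
  moves:
    - {"delta_pos": [0,-0.0045,0],"angular": [0,0,0]}
    - {"delta_pos": [0,-0.0045,0],"angular": [0,0,0]}
    - {"delta_pos": [0,-0.0045,0],"angular": [0,0,0]}
    - {"delta_pos": [0,-0.0045,0],"angular": [0,0,0]}
    - {"delta_pos": [0,-0.0045,0],"angular": [0,0,0]}
    - {"delta_pos": [0,-0.0045,0],"angular": [0,0,0]}
    - {"delta_pos": [0,-0.0045,0],"angular": [0,0,0]}
    - {"delta_pos": [0,-0.0045,0],"angular": [0,0,0]}
    - {"delta_pos": [0,-0.0045,0],"angular": [0,0,0]}
    - {"delta_pos": [0,-0.0045,0],"angular": [0,0,0]}

```text
t: 10.28
tcp_pos: [0.6093, 0.0193, 0.0246]
eef_rot: [3.141, -0.021, -0.001]
contact_force: [-3.7, -3.4, 0.6]
width: 0.0005
grip_force: 2.2
```

Emit:
move_arm:
  moves:
    - {"delta_pos": [0,-0.003,0],"angular": [0,0,0]}
    - {"delta_pos": [0,-0.003,0],"angular": [0,0,0]}
    - {"delta_pos": [0,-0.002,0],"angular": [0,0,0]}
    - {"delta_pos": [0,-0.002,0],"angular": [0,0,0]}
    - {"delta_pos": [0,0,0],"angular": [0,0,0]}

```text
t: 10.7
tcp_pos: [0.6094, 0.0293, 0.0245]
eef_rot: [-3.141, 0.02, 0.001]
contact_force: [-3.2, -2.6, -0.2]
width: 0.0001
grip_force: 1.8
```

```bash
python3 b.py wrist
```

```text
t 10.7 tcp [[ -41.4 -118.6]] 0.0245 F [-3.25 -2.64 -0.24]
wrist far slope 0.001 x at mid 2.1; wrist near slope -0.193 x at mid -46.1; y range -107.5 -6.4 rect [101.2  52.4]
```

Emit:
move_arm:
  moves:
    - {"delta_pos": [0,-0.0015,0],"angular": [0,0,0]}
    - {"delta_pos": [0,-0.0015,0],"angular": [0,0,0]}
    - {"delta_pos": [0,-0.001,0],"angular": [0,0,0]}
    - {"delta_pos": [0,-0.001,0],"angular": [0,0,0]}
    - {"delta_pos": [0,-0.001,0],"angular": [0,0,0]}
    - {"delta_pos": [0,0,0],"angular": [0,0,0]}

```text
t: 11.25
tcp_pos: [0.6095, 0.0346, 0.0245]
eef_rot: [3.141, -0.021, -0.001]
contact_force: [-4.3, -3.6, 0.6]
width: 0.0007
grip_force: 2.4
```

Emit:
move_arm:
  moves:
    - {"delta_pos": [0,-0.001,0],"angular": [0,0,0]}
    - {"delta_pos": [0,-0.001,0],"angular": [0,0,0]}
    - {"delta_pos": [0,0,0],"angular": [0,0,0]}

```text
t: 11.5
tcp_pos: [0.6093, 0.0351, 0.0245]
eef_rot: [3.14, -0.023, -0.001]
contact_force: [-4.3, -7.5, 1.2]
width: 0.0007
grip_force: 4.2
```

Emit:
move_arm:
  moves:
    - {"delta_pos": [0,-0.001,0],"angular": [0,0,0]}
    - {"delta_pos": [0,-0.001,0],"angular": [0,0,0]}
    - {"delta_pos": [0,0,0],"angular": [0,0,0]}

```text
t: 11.75
tcp_pos: [0.6093, 0.0355, 0.0245]
eef_rot: [3.138, -0.025, -0.002]
contact_force: [-4.0, -10.9, 1.0]
width: 0.0004
grip_force: 6.1
```

```bash
python3 - <<'E'
from b import *
im=look("wrist")
b=cv2.resize(im[:,:,::-1],(400,300))[:, :340]
a=cv2.resize(cams.capture("scene")[170:320,220:450,::-1],(460,300),interpolation=cv2.INTER_CUBIC)
cv2.imwrite("pics/p5.png",np.hstack([a,b]))
E
```

```text
t 11.75 tcp [[ -41.6 -112.4]] 0.0245 F [ -4.01 -10.87   1.  ]
wrist far slope 0.002 x at mid 2.0; wrist near slope -0.204 x at mid -46.0; y range -101.4 -1.2 rect [100.1  52.5]
```

View pics/p5.png

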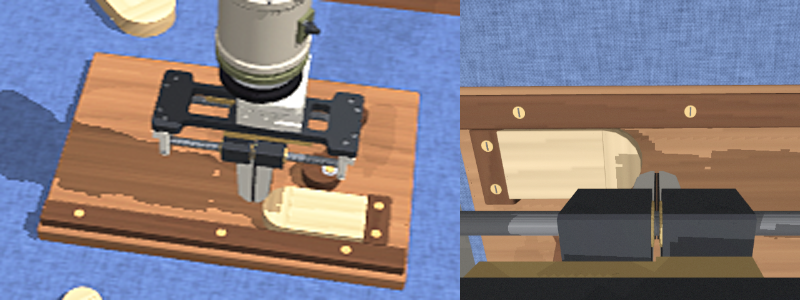

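The blank sits in the corner against the fence and stop. Next I retreat, lift, and go to the opening side of the lever.

Emit:
move_arm:
  moves:
    - {"delta_pos": [0,0.01,0],"angular": [0,0,0]}
    - {"delta_pos": [0,0.005,-0.03],"angular": [0,0,0]}
    - {"delta_pos": [0,0,-0.04],"angular": [0,0,0]}
    - {"delta_pos": [-0.025,-0.02,-0.01],"angular": [0,0,0]}
    - {"delta_pos": [-0.025,-0.03,0],"angular": [0,0,0]}
    - {"delta_pos": [-0.025,-0.035,0],"angular": [0,0,0]}
    - {"delta_pos": [-0.026,-0.04,0],"angular": [0,0,0]}
    - {"delta_pos": [0,0,0],"angular": [0,0,0.08]}
    - {"delta_pos": [0,0,0],"angular": [0,0,0.08]}
    - {"delta_pos": [0,0,0],"angular": [0,0,0]}

```text
t: 12.68
tcp_pos: [0.5152, 0.1461, 0.1052]
eef_rot: [-3.128, 0.273, -0.004]
contact_force: [-0.4, 0.4, 0.0]
width: 0.0007
grip_force: 0.0
```

```bash
python3 - <<'E'
from b import *
im=look("wrist");print(s["joints"].round(2),s["eef_rot"].round(3))
cv2.imwrite("pics/p6.png",im[:,:,::-1])
E
```

```text
t 12.6833 tcp [[-136.7   -2.7]] 0.1052 F [-0.41  0.39  0.02]
wrist far slope -0.002 x at mid 1.0; wrist near slope 0.001 x at mid -50.3; y range -99.8 -0.8 rect [98.9 52. ]
[-0.42  0.54  0.05  2.14 -0.06  0.46 -2.07] [-3.128  0.273 -0.004]
```

View pics/p6.png

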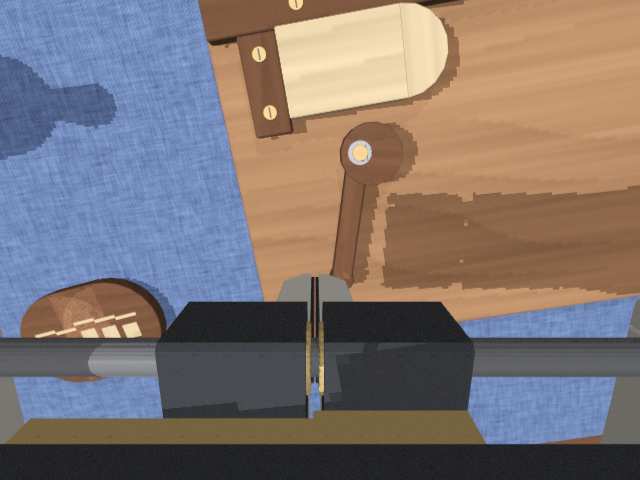

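The lever shows from the pivot bolt (360,153) to the tip (342,275), and the plaque is clear at lower left. I'll remeasure the lever angle from this view.

```bash
python3 - <<'E'
from b import *
M=model("wrist",s);w=B(cast(M,[(360,153),(357,190),(352,220),(345,265)],.034));print(w.round(1))
d=w[1:]-np.array([-79.5,-40]);print("dir err from (-79.5,-40):",np.arctan2(d[:,1],d[:,0])%(2*np.pi)-2.812,np.hypot(*d.T))
d=w[1:]-w[0];print(np.arctan2(d[:,1],d[:,0])%(2*np.pi)-2.812)
E
```

```text
t 12.7333 tcp [[-136.7   -3.5]] 0.1051 F [-0.02  0.26 -0.48]
[[ -78.2  -41.9]
 [-101.3  -37. ]
 [-120.7  -31.1]
 [-151.4  -22.1]]
dir err from (-79.5,-40): [0.19202875 0.11623898 0.08523031] [22.04399251 42.15720652 74.12930203]
[0.11853557 0.07939284 0.06462186]
```

Emit:
move_arm:
  moves:
    - {"delta_pos": [0,0,0],"angular": [0,0,0.085]}
    - {"delta_pos": [-0.0066,-0.0055,0],"angular": [0,0,0]}
    - {"delta_pos": [0,0,0.02],"angular": [0,0,0]}
    - {"delta_pos": [0,0,0.025],"angular": [0,0,0]}
    - {"delta_pos": [0,0,0.02],"angular": [0,0,0]}
    - {"delta_pos": [0,0,0.014],"angular": [0,0,0]}
    - {"delta_pos": [0,0,0],"angular": [0,0,0]}

```text
t: 13.32
tcp_pos: [0.5083, 0.1511, 0.0233]
eef_rot: [3.115, -0.399, -0.004]
contact_force: [0.6, -0.0, 0.4]
width: 0.0003
grip_force: 0.0
```

Emit:
move_arm:
  moves:
    - {"delta_pos": [0,0.003,0],"angular": [0,0,0]}
    - {"delta_pos": [0,0.003,0],"angular": [0,0,0]}
    - {"delta_pos": [0,0.002,0],"angular": [0,0,0]}
    - {"delta_pos": [0,0,0],"angular": [0,0,0]}

```text
t: 13.65
tcp_pos: [0.5076, 0.143, 0.0266]
eef_rot: [-3.115, 0.404, -0.002]
contact_force: [0.1, -0.1, 0.3]
width: 0.0005
grip_force: 0.4
```

```bash
python3 b.py
```

```text
t 13.65 tcp [[-144.3   -5.9]] 0.0266 F [ 0.15 -0.1   0.27]
```

Emit:
move_arm:
  moves:
    - {"delta_pos": [-0.00095,0.00423,0],"angular": [0,0,-0.06]}
    - {"delta_pos": [-0.00095,0.00423,0],"angular": [0,0,-0.06]}
    - {"delta_pos": [-0.00095,0.00423,0],"angular": [0,0,-0.06]}
    - {"delta_pos": [-0.00095,0.00423,0],"angular": [0,0,-0.06]}
    - {"delta_pos": [-0.00095,0.00423,0],"angular": [0,0,-0.06]}
    - {"delta_pos": [-0.00095,0.00423,0],"angular": [0,0,-0.06]}
    - {"delta_pos": [-0.00095,0.00423,0],"angular": [0,0,-0.06]}
    - {"delta_pos": [-0.00095,0.00423,0],"angular": [0,0,-0.06]}
    - {"delta_pos": [-0.00095,0.00423,0],"angular": [0,0,-0.06]}
    - {"delta_pos": [-0.00095,0.00423,0],"angular": [0,0,-0.06]}

```text
t: 14.48
tcp_pos: [0.4984, 0.1014, 0.0264]
eef_rot: [-3.095, -0.54, -0.001]
contact_force: [-1.4, 1.3, 2.9]
width: 0.0007
grip_force: 1.3
```

```bash
cat >> b.py <<'E'
def lev():
    T=Ro.from_rotvec(s["eef_rot"]).as_matrix();y=np.arctan2(T[1,0],T[0,0])-a;v=B(s["tcp_pos"])[0]-[-79.5,-40]
    print("toolyaw(board)",y.round(3),"pivot in tool",(-v@[np.cos(y),np.sin(y)]).round(1),(-v@[np.sin(y),-np.cos(y)]).round(1),"axis z",T[:,2].round(3))
E
python3 -c "
from b import *
lev()"
```

```text
t 14.4833 tcp [[-153.2  -47.6]] 0.0264 F [-1.39  1.3   2.89]
toolyaw(board) 0.355 pivot in tool 71.7 18.5 axis z [ 0.001  0.    -1.   ]
```

Emit:
move_arm:
  moves:
    - {"delta_pos": [-0.00095,0.00423,0],"angular": [0,0,-0.06]}
    - {"delta_pos": [-0.00095,0.00423,0],"angular": [0,0,-0.06]}
    - {"delta_pos": [-0.00095,0.00423,0],"angular": [0,0,-0.06]}
    - {"delta_pos": [-0.00095,0.00423,0],"angular": [0,0,-0.06]}
    - {"delta_pos": [-0.00095,0.00423,0],"angular": [0,0,-0.06]}
    - {"delta_pos": [-0.00095,0.00423,0],"angular": [0,0,-0.06]}
    - {"delta_pos": [-0.00095,0.00423,0],"angular": [0,0,-0.06]}
    - {"delta_pos": [-0.00095,0.00423,0],"angular": [0,0,-0.06]}
    - {"delta_pos": [-0.00095,0.00423,0],"angular": [0,0,-0.06]}
    - {"delta_pos": [-0.00095,0.00423,0],"angular": [0,0,-0.06]}

```text
t: 15.32
tcp_pos: [0.5138, 0.0609, 0.0263]
eef_rot: [2.797, 1.429, -0.002]
contact_force: [-3.4, -0.7, 3.4]
width: 0.0007
grip_force: 1.6
```

Emit:
move_arm:
  moves:
    - {"delta_pos": [-0.00095,0.00423,0],"angular": [0,0,-0.06]}
    - {"delta_pos": [-0.00095,0.00423,0],"angular": [0,0,-0.06]}
    - {"delta_pos": [-0.00095,0.00423,0],"angular": [0,0,-0.06]}
    - {"delta_pos": [0,0,0],"angular": [0,0,0]}

```text
t: 15.65
tcp_pos: [0.5238, 0.0511, 0.0262]
eef_rot: [2.658, 1.672, -0.001]
contact_force: [-1.0, -0.9, 2.6]
width: 0.0008
grip_force: 0.8
```

```bash
python3 -c "
from b import *
lev();look('wrist')"
```

```text
t 15.65 tcp [[-127.3  -97.7]] 0.0262 F [-1.04 -0.86  2.6 ]
toolyaw(board) 1.133 pivot in tool 72.5 18.8 axis z [ 0.    -0.002 -1.   ]
wrist far slope -0.12 x at mid 0.6; wrist near slope -0.013 x at mid -52.4; y range -99.9 -0.6 rect [99.3 55.8]
```

Emit:
move_arm:
  moves:
    - {"delta_pos": [-0.00095,0.00423,0],"angular": [0,0,-0.06]}
    - {"delta_pos": [-0.00095,0.00423,0],"angular": [0,0,-0.06]}
    - {"delta_pos": [-0.00095,0.00423,0],"angular": [0,0,-0.06]}
    - {"delta_pos": [-0.00095,0.00423,0],"angular": [0,0,-0.06]}
    - {"delta_pos": [-0.00095,0.00423,0],"angular": [0,0,-0.06]}
    - {"delta_pos": [-0.00095,0.00423,0],"angular": [0,0,-0.06]}
    - {"delta_pos": [-0.00095,0.00423,0],"angular": [0,0,-0.06]}
    - {"delta_pos": [0,0,0],"angular": [0,0,0]}

```text
t: 16.37
tcp_pos: [0.5481, 0.0372, 0.0257]
eef_rot: [-2.252, -2.189, 0.007]
contact_force: [-7.0, -3.5, 6.6]
width: 0.0002
grip_force: 4.8
```

```bash
python3 -c "
from b import *
lev()"
```

```text
t 16.3667 tcp [[-102.8 -111.3]] 0.0257 F [-7.04 -3.49  6.63]
toolyaw(board) 1.552 pivot in tool 71.7 22.0 axis z [-0.004 -0.003 -1.   ]
```

Emit:
move_arm:
  moves:
    - {"delta_pos": [0,0.0015,0],"angular": [0,0,0]}
    - {"delta_pos": [0,0.0015,0],"angular": [0,0,0]}
    - {"delta_pos": [0,0.0015,0],"angular": [0,0,0]}
    - {"delta_pos": [0,0.0015,0],"angular": [0,0,0]}
    - {"delta_pos": [0,0,0],"angular": [0,0,0]}

```text
t: 16.78
tcp_pos: [0.5524, 0.0365, 0.0256]
eef_rot: [-2.256, -2.185, 0.012]
contact_force: [-9.7, -3.5, 9.5]
width: 0.0004
grip_force: 7.2
```

Emit:
move_arm:
  moves:
    - {"delta_pos": [0,0.001,0],"angular": [0,0,0]}
    - {"delta_pos": [0,0.001,0],"angular": [0,0,0]}
    - {"delta_pos": [0,0,0],"angular": [0,0,0]}

```text
t: 17.03
tcp_pos: [0.5538, 0.0363, 0.0255]
eef_rot: [-2.255, -2.185, 0.013]
contact_force: [-12.9, -3.9, 11.0]
width: 0.0002
grip_force: 8.1
```

```bash
python3 -c "
from b import *
lev()"
```

```text
t 17.0333 tcp [[ -97.1 -112.2]] 0.0255 F [-12.9   -3.94  10.98]
toolyaw(board) 1.549 pivot in tool 72.6 16.0 axis z [-0.007 -0.005 -1.   ]
```

Emit:
move_arm:
  moves:
    - {"delta_pos": [0,0.001,0],"angular": [0,0,0]}
    - {"delta_pos": [0,0.001,0],"angular": [0,0,0]}
    - {"delta_pos": [0,0,0],"angular": [0,0,0]}

```text
t: 17.28
tcp_pos: [0.5542, 0.0362, 0.0254]
eef_rot: [-2.254, -2.184, 0.017]
contact_force: [-17.3, -4.0, 13.9]
width: 0.0006
grip_force: 11.1
```

Emit:
move_arm:
  moves:
    - {"delta_pos": [0,0.001,0],"angular": [0,0,0]}
    - {"delta_pos": [0,0.001,0],"angular": [0,0,0]}
    - {"delta_pos": [0,0,0],"angular": [0,0,0]}

```text
t: 17.53
tcp_pos: [0.5543, 0.0361, 0.0252]
eef_rot: [-2.252, -2.184, 0.021]
contact_force: [-21.7, -3.2, 17.2]
width: 0.0007
grip_force: 14.2
```

The lever has stopped moving while the force rises past 21 N, so it is at the end of travel. I'll withdraw and check.

Emit:
move_arm:
  moves:
    - {"delta_pos": [0,-0.01,0],"angular": [0,0,0]}
    - {"delta_pos": [0,-0.012,0],"angular": [0,0,0]}
    - {"delta_pos": [0,-0.005,-0.02],"angular": [0,0,0]}
    - {"delta_pos": [0,0,-0.04],"angular": [0,0,0]}
    - {"delta_pos": [0,0,-0.04],"angular": [0,0,0]}
    - {"delta_pos": [-0.01,-0.02,-0.04],"angular": [0,0,0]}
    - {"delta_pos": [-0.01,-0.02,-0.04],"angular": [0,0,0]}
    - {"delta_pos": [0,0,0],"angular": [0,0,0]}
    - {"delta_pos": [0,0,0],"angular": [0,0,0]}
    - {"delta_pos": [0,0,0],"angular": [0,0,0]}

```text
t: 18.37
tcp_pos: [0.4987, 0.0218, 0.1985]
eef_rot: [2.254, 2.186, 0.001]
contact_force: [-0.5, 0.0, 0.6]
width: 0.0002
grip_force: 0.0
```

```bash
python3 - <<'E'
from b import *
im=look("wrist");lev()
M=model("wrist",s);np.savez("w9.npz",im=im,p=s["tcp_pos"],r=s["eef_rot"])
# lever end: dark pixels in the strip around the pivot, radius 40..95
D=dark(im);q=np.argwhere(D)[:,::-1];w=B(cast(M,q,.034));v=w-[-79.5,-40];r=np.hypot(*v.T)
k=(r>45)&(r<95)&(abs(v[:,0])<25)&(v[:,1]<0);t=v[k];print("lever n",k.sum(),"theta",1.9+np.mean(np.arctan2(t[:,0],-t[:,1])),"mean x",t.mean(0))
cv2.imwrite("pics/p7.png",im[:,:,::-1])
E
```

```text
t 18.3667 tcp [[-152.1 -127.2]] 0.1985 F [-0.51  0.    0.62]
wrist far slope 0.001 x at mid 0.5; wrist near slope 0.007 x at mid -52.7; y range -99.3 -0.3 rect [99.  55.9]
toolyaw(board) 1.55 pivot in tool 88.7 70.7 axis z [ 0.001 -0.    -1.   ]
lever n 1101 theta 1.8894515523072841 mean x [ -0.9771412  -68.43901494]
```

View pics/p7.png

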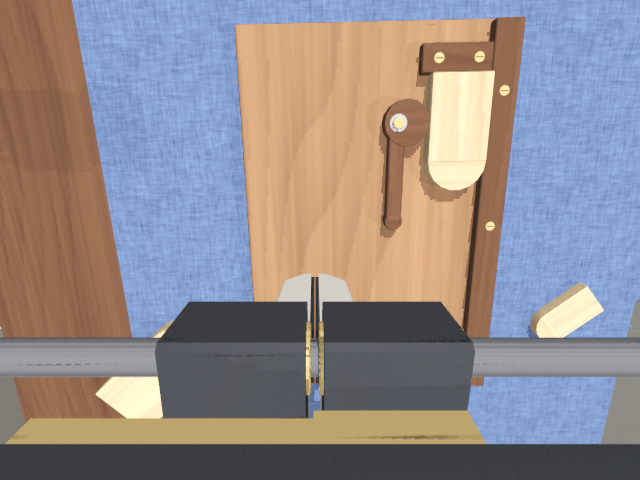

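The last view shows the blank in the corner (430–492, 70–190). The lever points along the board's -y from (398,123) to (392,222), at about 1.89 rad by measurement. The hand is clear, so I'm handing in.

```bash
python3 -c "
from bench import workorder
print(workorder.sign_off())"
```

```text
the job is handed in; nothing more can be done
None
```

I pushed the blank flush into the corner of the fence and end stop, swung the cam lever to the end of its travel so it locks the blank, moved the hand clear, and handed the job in at about 18 s on the robot's clock.

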